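# Open the sample module's touch-latch lid

### The job

Open the narrower of the two white modules so that the next tubes can be loaded: with the fingertips, press its lid down near the front edge until the catch lets go, then move off it and let the spring raise the lid ajar by itself. Then push the lid up from under its front edge until it stands open, upright or leaning back, and leave it there; do not pinch the lid between the fingers, keep the wider module shut and do not move the tube rack, the computer mouse or the vial.

Things in the scene. Friction and masses are not known exactly. Their poses are not given: they have to be found in the camera images.
- sample_hinge (a point): middle of the fixed hinge line, 120 mm above the box's underside. Axes: x level, from the lid's front edge to the hinge (away from the robot), y along the hinge, z up. The module is a white plastic box 200 mm deep, 120 mm wide, 110 mm high, on feet set to 3 to 33 mm, its centre at x = -90 mm, lid on top. The narrow module, whose lid has a long dark window along its middle.
- sample_lid (a joint): The narrow module: lid angle in rad: 0 shut (level, held by the catch), positive as the front edge rises, 1.57 upright, stop at 1.75. Pressed to its lower stop at -0.05 (9 mm at the edge; about 4 N near the edge) the catch is freed; then let up, a spring raises it to about 0.7 (ajar) in about 1 s. From there a stiff hinge keeps it where it is left; about 2 N square to it at the edge moves it.
- sample_skin: white top plate of the narrow lid, moving with it; origin on the hinge line, axes as the hinge point's when shut. It spans x = -163 to -5 mm, y = +-58 mm, z = 6 to 12 mm; top 132 mm above the box's underside when shut. A small grey touch pad at x = -145 mm, y = 0 shows where to press.
- sample_liner: grey under plate of the narrow lid, moving with it; same origin and axes. It spans x = -175 to -5 mm, y = +-60 mm, z = 0 to 6 mm, so that its lip stands 12 mm in front of the white plate. Pushed level the raised edge can jam by friction: push up and back, along its arc about the hinge.
- reagent_hinge (a point): middle of the fixed hinge line, 120 mm above the box's underside. Axes: x level, from the lid's front edge to the hinge (away from the robot), y along the hinge, z up. The module is a white plastic box 200 mm deep, 180 mm wide, 110 mm high, on feet set to 3 to 33 mm, its centre at x = -90 mm, lid on top. The wide module, lid without a window. It must stay shut.
- reagent_lid (a joint): The wide module: same lid but 180 mm wide, same joint values. Must stay shut at 0.
- rack: bystander: loose black tube rack 90 x 50 x 40 mm with six white tubes standing in it, 90 mm high in all; origin at the centre of its underside
- mouse: bystander: loose black computer mouse 105 x 60 mm, 33 mm high; origin at the centre of its underside
- vial: bystander: loose bottle, 44 mm in diameter, 85 mm high; origin at the centre of its underside

How it is judged:
On the way, in this order (a step that is already met when the one before it is completed fails the run):
1. the narrow lid is pressed down (value of joint sample_lid below -0.012 rad and (contact force between the fingers and sample_skin above 0.5 N or contact force between the fingers and sample_liner above 0.5 N)), for 0.02 s.
2. the spring has raised the narrow lid ajar (0.5 to 0.9 rad) with the fingers off it (value of joint sample_lid between 0.5 and 0.9 rad and contact force between the fingers and sample_skin below 0.2 N and contact force between the fingers and sample_liner below 0.2 N), for 0.2 s.
3. the narrow lid is pushed up past 1.45 rad (value of joint sample_lid above 1.45 rad), for 0.1 s.
At the end, for the whole second after the job is handed in: the narrow lid stands still and open by more than 1.45 rad (83 degrees), the wide lid is shut (below 0.05 rad), and rack, mouse and vial are within 20 mm of where they stood (value of joint sample_lid above 1.45 rad and velocity of joint sample_lid between -0.05 and 0.05 rad/s and value of joint reagent_lid below 0.05 rad and distance of each of rack, mouse, vial from where it was at the start of the episode below 0.02 m); the robot touches nothing.
It fails at once if the wide lid is opened or pressed (value of joint reagent_lid above 0.05 rad or value of joint reagent_lid below -0.015 rad).
It fails at once if the narrow lid is pinched: fingers press on its top and under plates at once (contact force between the fingers and sample_skin above 2 N and contact force between the fingers and sample_liner above 2 N).
It fails at once if the rack, mouse or vial is moved, lifted or knocked over (distance of any of rack, mouse, vial from where it was at the start of the episode above 0.02 m or angle between any of rack, mouse, vial's own z axis and vertical above 0.3 rad).
It also fails if it takes over 48 s, if anything falls off the work surface, if the arm or the gripper's body presses on something with over 40 N, if the wrist force passes 120 N, or if a joint passes its speed limit or range.

### The arm

A 6-joint arm with a two-finger parallel gripper is mounted at the origin on the work surface. World frame = base frame: x ahead of the robot, y to its left, z up, the work surface at z = 0. Lengths are in m, angles in rad, forces in N, time in s.
With the tool pointing down it reaches from about 0.35 to 0.8 m from the base axis. Payload 7.3 kg.
Tool frame: the origin (TCP) lies between the finger pads; the fingertips stand 25 mm ahead of it and the grasp point (between the pads) lies 6 mm ahead of it (r.tip_extent is the distance from the TCP to the fingertips, in m); z points along the fingers, y is the direction in which the jaws open and shut (so a half turn about z gives the same grasp; the last joint's range is limited). The gripper opens to 85 mm and grips with 20 to 120 N. Pads are 22 mm wide; open, the fingers measure 114 mm over their backs; the gripper's body (76 mm by 85 mm) begins 54 mm behind the grasp point. The pads swing forward as they close: fully open they stand 13 mm farther back than shut.
Start: joints at [-1.335, 0.342, 1.524, -0, 1.275, -0.146], TCP at [0.196, -0.487, 0.256] pointing down, gripper open.
Joint ranges: [-2.53, 2.53], [-0.77, 2.02], [0.04, 2.7], [-1, 4.14], [0.28, 2.66], [-3.11, 3.11]. Speed limits (rad/s): [2.57, 2.57, 3.14, 3.14, 3.14, 3.14].

### API

Orientations are given as a unit quaternion [x, y, z, w].
In Python, from workcell import r, command_gripper, optics gives the robot as it stands. The module is installed in compiled form; this text tells all that it offers. Calls block until the motion is done:
- r.reach(position, orientation): joint-space move of the TCP to a pose.
- r.move_straight(position, orientation=None, speed=0.15, max_force=None): straight line of the TCP; orientation=None keeps the orientation; speed is the mean speed in m/s. With max_force (N) it stops when the force on the tool has changed by that much, and returns True; else False.
- r.movej(angles): joint-space move.
- command_gripper(opening, force=None): finger opening in m; force is the grip in N (None keeps the last); returns when the fingers have stopped.
- r.hold(seconds).
- r.solve_ik(position, orientation): joint angles nearest the present ones, or None.
- r.read_state(): the state.
- optics.get_image(name): name is "side" or "top"; returns (picture, depth): 384x512x3 uint8, red, green, blue; 384x512 float32, m along the optical axis (not along the pixel's ray), 0 where there is no reading.
- optics.camera_model(name): a dict with "K" (3x3 intrinsics, pixels), "k1" (the pictures are not rectified: a ray, as slopes to the right and down, at radius r is drawn at 1 + k1 r^2 times it, then the intrinsics apply), "R" (3x3) and "t" (3): a world point X has camera coordinates R X + t. Camera axes: x right, y down, z forward; pixel columns grow to the right and rows downward; lengths in m; the calibration is good to about 2 mm. A picture is of the moment at which its call begins. camera_model takes no time and is no camera call.
A pose or a line that the arm cannot do raises r.PlanningError and nothing moves.
- r.finish_job(): hands the job in, once; it reports no verdict.
The state is a dict: "time_s": time; "joint_positions": joint angles; "dq": joint speeds; "tau": joint torques, N m; "eef_pos": TCP position; "eef_rot": TCP orientation; "contact_force": force on the tool from outside, world axes, zero at the start; "torque": the same for the moment, N m; "grip_width": finger opening in m.
Only numpy, scipy, OpenCV 4.12 (cv2) and the standard library are available. Lean on these libraries where they do the work, as an engineer would, in place of code of your own. Each camera call takes 0.05 s, during which the arm holds its last target.

## Working session

There is one attempt and no reset: what is moved stays moved. The work goes in short steps, each a Python script; the robot and the scene stay as the last script left them, time stands still between calls to the robot, and variables do not carry over. Pictures are saved under pics/ and viewed, and the job is handed in when it is done.

```bash
ls; mkdir -p pics
python3 - <<'E'
from workcell import r, command_gripper, optics
import cv2,numpy as np
for n in ("side","top"):
    p,d=optics.get_image(n); cv2.imwrite(f"pics/{n}0.png",p[:,:,::-1]); np.savez(f"{n}0.npz",p=p,d=d)
    m=optics.camera_model(n); print(n,m)
s=r.read_state();print(s["time_s"],s["eef_pos"],s["eef_rot"],s["grip_width"],r.tip_extent)
E
```

```text
pics
side {'K': array([[417.17016408,   0.        , 260.11299323],
       [  0.        , 417.17016408, 199.48059858],
       [  0.        ,   0.        ,   1.        ]]), 'k1': -0.10587665061068441, 'R': array([[-0.95856004, -0.28376055,  0.02534955],
       [-0.15523483,  0.44563048, -0.88165505],
       [ 0.23888239, -0.84905443, -0.47121309]]), 't': array([0.52682545, 0.18665391, 1.1580843 ])}
top {'K': array([[384.97037632,   0.        , 256.13340867],
       [  0.        , 384.97037632, 193.10836047],
       [  0.        ,   0.        ,   1.        ]]), 'k1': -0.043280650352185826, 'R': array([[ 0.13699298, -0.99056795,  0.002838  ],
       [-0.96950988, -0.13466726, -0.20473234],
       [ 0.20318348,  0.02529542, -0.97881388]]), 't': array([-0.06078486,  0.57123302,  1.08632587])}
0.1 [ 0.19554897 -0.48688635  0.25569341] [ 9.81834361e-01  1.89738774e-01 -2.49648588e-05 -6.96429221e-04] 0.08544330362322614 0.025
```

View pics/side0.png

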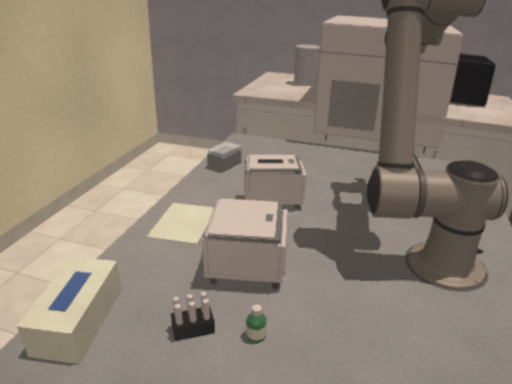

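View pics/top0.png

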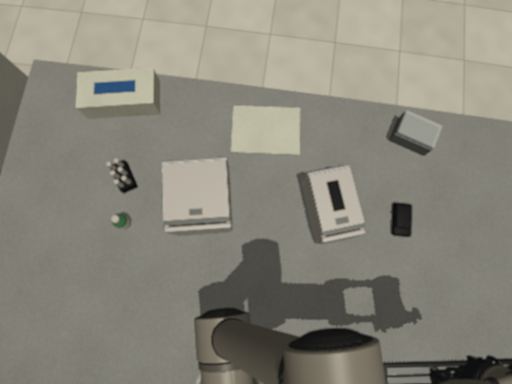

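The top view shows the narrow module (dark window) at about (335,203), with its front edge near row 237. The wide module is at (196,195), the mouse at (402,219), the rack at (122,175) and the vial at (120,220). Next I'll fit the narrow lid's pose.

```bash
cat > h.py <<'E'
import numpy as np,cv2
from workcell import r, command_gripper, optics
def back(n,uv,d):
    m=optics.camera_model(n); uv=np.asarray(uv,float).reshape(-1,1,2)
    x=cv2.undistortPoints(uv,m["K"],np.array([m["k1"],0,0,0,0.]))[:,0]
    c=np.c_[x,np.ones(len(x))]*np.asarray(d).reshape(-1,1)
    return (c-m["t"])@m["R"]
def cloud(n,d):
    v,u=np.mgrid[0:384,0:512]
    return back(n,np.c_[u.ravel(),v.ravel()],d.ravel()).reshape(384,512,3)
def proj(n,X):
    m=optics.camera_model(n)
    return cv2.projectPoints(np.asarray(X,float).reshape(-1,1,3),cv2.Rodrigues(m["R"])[0],m["t"],m["K"],np.array([m["k1"],0,0,0,0.]))[0][:,0]
E
python3 - <<'E'
from h import *
z=np.load("top0.npz");C=cloud("top",z["d"]);p=z["p"]
print("table z",np.median(C[260:290,420:440,2]))
for n,(a,b,c,d) in dict(nar=(155,250,290,375),wide=(145,240,155,240),rack=(150,200,100,145),vial=(205,235,105,135),mouse=(195,245,385,420)).items():
    P=C[a:b,c:d].reshape(-1,3); ok=(z["d"][a:b,c:d].ravel()>0)
    P=P[ok]; hi=P[P[:,2]>(0.01 if n in("mouse",) else .03)]
    print(n,np.histogram(P[:,2],bins=np.arange(-.01,.2,.01))[0], hi.min(0),hi.max(0))
    if n in("nar","wide"):
        zt=np.median(hi[hi[:,2]>.1][:,2]); T=hi[abs(hi[:,2]-zt)<.008]
        A=np.c_[T[:,:2],np.ones(len(T))];print(" plane",np.linalg.lstsq(A,T[:,2],rcond=None)[0],zt)
        rc=cv2.minAreaRect(T[:,:2].astype(np.float32)*1000);print(rc,cv2.boxPoints(rc))
c=p[145:255,285:385]; cv2.imwrite("pics/nar_zoom.png",cv2.resize(c[:,:,::-1],None,fx=5,fy=5,interpolation=cv2.INTER_CUBIC))
z=np.load("side0.npz")["p"][140:215,230:320];cv2.imwrite("pics/nars_zoom.png",cv2.resize(z[:,:,::-1],None,fx=6,fy=6,interpolation=cv2.INTER_CUBIC))
E
```

```text
table z 0.0005720662197864121
nar [1935 2509    0   25   41   56   49   47   47   76   54   52   60   71
  249  249 2502   29    0    0] [ 0.44956388 -0.29228716  0.03036422] [ 0.67352545 -0.11536743  0.16173311]
 plane [ 0.00471189 -0.00569285  0.15117978] 0.1548765460728964
((567.6612548828125, -202.0785675048828), (180.04978942871094, 118.48390197753906), 19.7392520904541) [[ 462.9179  -176.72272]
 [ 502.93463 -288.24445]
 [ 672.4046  -227.43442]
 [ 632.3879  -115.91269]]
wide [1323 1607    0    2    6   31   68   38   39   38  113   46   43   52
  241  130 1072 3184    0    0] [0.41795087 0.0722798  0.03172453] [0.64631638 0.28531367 0.16830872]
 plane [0.00527468 0.00093853 0.15831386] 0.1612924207609145
((538.1873168945312, 181.56349182128906), (180.17628479003906, 180.6727752685547), 11.922253608703613) [[431.38043  251.34044 ]
 [468.70453   74.56498 ]
 [644.9942   111.786545]
 [607.6701   288.562   ]]
rack [789 861  34  28 137 144  40  42  37  80  51   0   0   0   0   0   0   0
   0   0] [0.52747699 0.39398913 0.0301716 ] [0.62496791 0.47510105 0.09408551]
vial [283 388   9  17  22  18  73  37   9  39   1   0   0   0   0   0   0   0
   0   0] [0.41826924 0.3893392  0.03007033] [0.46195226 0.42938881 0.09009297]
mouse [440 668 101 205 326   0   0   0   0   0   0   0   0   0   0   0   0   0
   0   0] [ 0.5122436  -0.46131112  0.01061684] [ 0.61560553 -0.40411786  0.03924452]
```

View pics/nar_zoom.png

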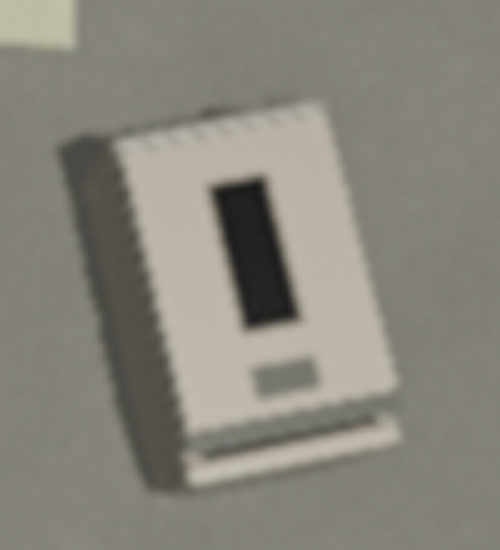

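View pics/nars_zoom.png

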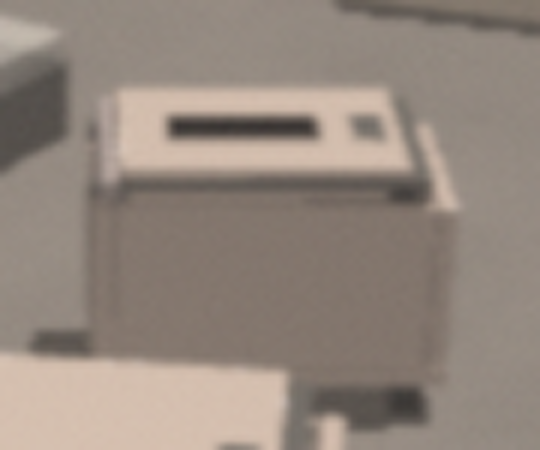

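```bash
cat > fit.py <<'E'
from h import *
from scipy.optimize import least_squares
def fr(x,y,yaw):
    c,s=np.cos(yaw),np.sin(yaw);return lambda P,z: np.c_[x+c*P[:,0]-s*P[:,1],y+s*P[:,0]+c*P[:,1],z+P[:,2]]
L=np.array([[-5,58,12],[-5,-58,12],[-163,-58,12],[-163,58,12],[-145,0,12]])/1000.
uv=np.array([[120,145],[325,105],[398,385],[185,432],[285,378]])/5.+[285,145]-.4
for ztop in (.152,.155):
    f=lambda q:(proj("top",fr(*q)(L,ztop-.012))-uv).ravel()
    s=least_squares(f,[.64,-.17,.34]);print(ztop,s.x,np.degrees(s.x[2]),f(s.x).round(1))
f=lambda q:(proj("top",fr(*q[:3])(L,q[3]))-uv).ravel()
s=least_squares(f,[.64,-.17,.34,.14]);print(s.x,np.degrees(s.x[2]))
E
python3 - <<'E'
from fit import *
q=s.x; q[2]=q[2]
for n in("top","side"):
    z=np.load(n+"0.npz");C=cloud(n,z["d"]).reshape(-1,3)
    yaw=q[2];d=C-[q[0],q[1],0]
    lx=d[:,0]*np.cos(yaw)+d[:,1]*np.sin(yaw); ly=-d[:,0]*np.sin(yaw)+d[:,1]*np.cos(yaw)
    for k,(y0,y1) in enumerate([(-.05,-.02),(-.02,.02),(.02,.05)]):
        print(n,y0,[(int(x*1000),round(float(np.median(h)),3),round(float(h.max()),3),len(h)) for x in np.arange(-.21,.03,.005) if (x<-.15 or x>-.02) and len(h:=C[(abs(lx-x)<.0025)&(ly>y0)&(ly<y1)&(C[:,2]>.02)][:,2])])
E
```

```text
0.152 [ 0.65140433 -0.17418797  0.33694815] 19.305707092088614 [ 0.3  0.7 -0.2  0.7 -0.4  0.1  0.5 -0.7 -0.2 -0.7]
0.155 [ 0.65078006 -0.17362185  0.3368993 ] 19.302907906421648 [ 0.2  0.6 -0.1  0.6 -0.3  0.2  0.5 -0.6 -0.2 -0.7]
[ 0.64729665 -0.17046217  0.33662071  0.15974642] 19.286946188345386
top -0.05 [(-189, 0.076, 0.139, 25), (-184, 0.133, 0.137, 20), (-179, 0.135, 0.138, 20), (-174, 0.132, 0.153, 12), (-169, 0.149, 0.152, 27), (-164, 0.149, 0.157, 22), (-159, 0.155, 0.16, 22), (-154, 0.156, 0.161, 21), (-19, 0.155, 0.16, 19), (-14, 0.156, 0.16, 19), (-9, 0.155, 0.158, 17), (-4, 0.154, 0.159, 15), (0, 0.15, 0.153, 21), (5, 0.147, 0.152, 7), (10, 0.137, 0.146, 7)]
top -0.02 [(-189, 0.073, 0.136, 32), (-184, 0.134, 0.136, 26), (-179, 0.133, 0.137, 22), (-174, 0.124, 0.152, 39), (-169, 0.151, 0.153, 29), (-164, 0.151, 0.157, 28), (-159, 0.155, 0.158, 25), (-154, 0.155, 0.159, 29), (-19, 0.156, 0.158, 24), (-14, 0.156, 0.159, 25), (-9, 0.156, 0.159, 25), (-4, 0.153, 0.157, 18), (0, 0.149, 0.152, 23), (5, 0.147, 0.149, 9), (10, 0.131, 0.135, 6)]
top 0.02 [(-194, 0.045, 0.049, 2), 
[... 779 characters left out ...]
184, 0.134, 0.137, 7), (-179, 0.122, 0.135, 6), (-174, 0.15, 0.151, 5), (-169, 0.15, 0.153, 11), (-164, 0.122, 0.158, 9), (-159, 0.157, 0.158, 7), (-154, 0.157, 0.158, 8), (-19, 0.157, 0.158, 8), (-14, 0.156, 0.157, 6), (-9, 0.157, 0.159, 8), (-4, 0.15, 0.157, 6), (0, 0.15, 0.151, 9), (5, 0.144, 0.15, 7), (10, 0.133, 0.134, 4)]
side 0.02 [(-189, 0.134, 0.135, 3), (-184, 0.134, 0.136, 7), (-179, 0.132, 0.133, 4), (-174, 0.15, 0.152, 6), (-169, 0.149, 0.151, 7), (-164, 0.151, 0.158, 4), (-159, 0.156, 0.157, 5), (-154, 0.156, 0.158, 6), (-19, 0.156, 0.156, 3), (-14, 0.157, 0.158, 9), (-9, 0.154, 0.157, 6), (-4, 0.15, 0.157, 8), (0, 0.152, 0.153, 3), (5, 0.142, 0.15, 10), (10, 0.118, 0.141, 17)]
```

The fits agree: hinge at about (0.6495, -0.1725, 0.144), yaw 19.3°, lid top at z≈0.156. Next I'll check reachability for the press and for the push arc with the tool level.

```bash
cat >> h.py <<'E'
from scipy.spatial.transform import Rotation as Ro
H=np.array([.6495,-.1725,.144]);YAW=np.radians(19.3)
X=np.array([np.cos(YAW),np.sin(YAW),0]);Y=np.array([-np.sin(YAW),np.cos(YAW),0]);Z=np.array([0,0,1.])
def ori(p):  # pitch p: 0 = level forward, -pi/2 = down
    z=np.cos(p)*X+np.sin(p)*Z; y=-Y
    return Ro.from_matrix(np.c_[np.cross(y,z),y,z])
def W(x,y,z): return H+x*X+y*Y+z*Z
def down(x,z): return W(x,0,z)+Z*.025, ori(-np.pi/2).as_quat()   # tip at hinge-frame x,z
def push(th,p,rr=.160,gap=0):  # upper front corner of fingertip at radius rr
    R=ori(p); c=W(-rr*np.cos(th)+0,0,rr*np.sin(th))-gap*(np.sin(th)*X+np.cos(th)*Z)
    return c-R.apply([.011,0,.025]), R.as_quat()
E
python3 - <<'E'
from h import *
for x,z in((-.148,.05),(-.148,.002),(-.24,.12)):
    p,q=down(x,z);print("down",r.solve_ik(p,q))
for pd in (-30,-15,0,15,30):
    for th in (.55,.7,1.0,1.3,1.6,1.68):
        p,q=push(th,np.radians(pd)); s=r.solve_ik(p,q);print(pd,th,p.round(3),None if s is None else np.round(s,2))
E
```

```text
down [-0.5476158   0.42955227  1.49644135  0.          1.21559903  0.68633198]
down [-0.5476158   0.47795105  1.56127473  0.          1.10236688  0.68633198]
down [-0.69281732  0.25665845  1.5530745   0.          1.3318597   0.54113046]
-30 0.55 [ 0.495 -0.227  0.231] [-1.06  0.37  2.06  1.33  1.07 -0.76]
-30 0.7 [ 0.508 -0.222  0.25 ] [-1.03  0.34  2.03  1.32  1.07 -0.68]
-30 1.0 [ 0.542 -0.21   0.282] [-0.94  0.31  1.95  1.31  1.03 -0.54]
-30 1.3 [ 0.583 -0.196  0.301] [-0.85  0.32  1.88  1.31  0.98 -0.44]
-30 1.6 [ 0.628 -0.18   0.307] [-0.75  0.35  1.8   1.32  0.91 -0.36]
-30 1.68 [ 0.64  -0.176  0.306] [-0.73  0.36  1.78  1.32  0.9  -0.35]
-15 0.55 [ 0.495 -0.227  0.223] [-1.14  0.54  2.14  1.54  1.29 -1.09]
-15 0.7 [ 0.509 -0.222  0.243] [-1.1   0.49  2.12  1.55  1.28 -1.02]
-15 1.0 [ 0.542 -0.21   0.274] [-1.01  0.44  2.06  1.59  1.23 -0.9 ]
-15 1.3 [ 0.584 -0.196  0.294] [-0.91  0.42  2.    1.64  1.16 -0.82]
-15 1.6 [ 0.628 -0.18   0.3  ] [-0.81  0.45  1.93  1.69  1.09 -0.77]
-15 1.68 [ 0.64  -0.176  0.299] [-0.78  0.46  1.91  1.71  1.07 -0.77]
0 0.55 [ 0.497 -0.226  0.217] [
[... 492 characters left out ...]
1.75  1.81 -1.46]
15 1.0 [ 0.548 -0.208  0.262] [-1.    0.82  2.1   1.86  1.78 -1.36]
15 1.3 [ 0.589 -0.194  0.281] [-0.9   0.78  2.05  1.97  1.72 -1.28]
15 1.6 [ 0.634 -0.178  0.287] [-0.8   0.78  1.99  2.07  1.66 -1.23]
15 1.68 [ 0.646 -0.174  0.286] [-0.77  0.79  1.96  2.09  1.65 -1.22]
30 0.55 [ 0.506 -0.223  0.206] [-1.04  1.13  2.04  1.75  2.1  -1.6 ]
30 0.7 [ 0.519 -0.218  0.225] [-1.    1.08  2.05  1.81  2.09 -1.55]
30 1.0 [ 0.553 -0.206  0.257] [-0.92  1.    2.03  1.94  2.06 -1.45]
30 1.3 [ 0.594 -0.192  0.276] [-0.82  0.96  1.98  2.07  2.01 -1.37]
30 1.6 [ 0.639 -0.176  0.282] [-0.73  0.95  1.91  2.19  1.95 -1.31]
30 1.68 [ 0.651 -0.172  0.281] [-0.71  0.96  1.89  2.21  1.93 -1.3 ]
```

Run:
```python
from h import *
command_gripper(0.0,20); print(r.tip_extent)
p,q=down(-.148,.06); r.reach(p,q)
p,q=down(-.148,.020); r.move_straight(p,q)
f0=r.read_state()["contact_force"]
p,q=down(-.148,-.004); hit=r.move_straight(p,q,speed=.03,max_force=9)
s=r.read_state();print(hit,s["time_s"],(s["eef_pos"]-H)@X,s["eef_pos"][2]-.025,s["contact_force"]-f0,s["grip_width"])
p,_=optics.get_image("side");cv2.imwrite("pics/press.png",p[:,:,::-1])
```

```text
0.025
True 3.4 -0.14810814769013944 0.14809336265824247 [-3.1304764   1.22926993  6.96339205] 5.346389243748448e-05
```

View pics/press.png

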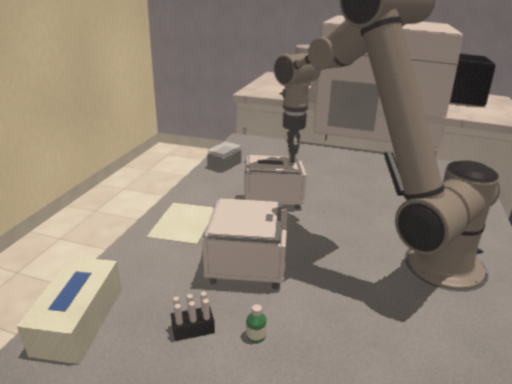

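The fingertips are on the pad at about (293,163). They stopped 8 mm below the lid's shut top with about 7 N upward, which fits the lower stop. Now I'll release by moving up and toward the front.

Run:
```python
from h import *
p,q=down(-.25,.15); r.move_straight(p,q,speed=.3)
r.hold(1.2)
s=r.read_state();print(s["time_s"],s["contact_force"])
for n in("side","top"):
    p,d=optics.get_image(n);cv2.imwrite(f"pics/{n}1.png",p[:,:,::-1]);np.savez(n+"1.npz",p=p,d=d)
    C=cloud(n,d).reshape(-1,3)-H; lx,ly,lz=C@X,C@Y,C[:,2]
    for y0,y1 in((-.06,-.03),(.03,.06)):
        for x in np.arange(-.17,-.01,.015):
            h=lz[(abs(lx-x)<.004)&(ly>y0)&(ly<y1)&(lz>0)]
            if len(h): print(n,y0,round(x,3),np.median(h).round(3),np.arctan2(np.median(h),-x).round(2),end=' | ')
        print()
```

```text
5.3917 [ 0.08942181 -0.4215288   0.69030983]
side -0.06 -0.125 0.114 0.74 | side -0.06 -0.11 0.106 0.77 | side -0.06 -0.095 0.095 0.79 | side -0.06 -0.08 0.083 0.81 | side -0.06 -0.065 0.069 0.81 | side -0.06 -0.05 0.056 0.84 | side -0.06 -0.035 0.044 0.89 | side -0.06 -0.02 0.032 1.01 | 
side 0.03 -0.125 0.111 0.73 | side 0.03 -0.11 0.105 0.76 | side 0.03 -0.095 0.093 0.77 | side 0.03 -0.08 0.078 0.77 | side 0.03 -0.065 0.067 0.8 | side 0.03 -0.05 0.054 0.82 | side 0.03 -0.035 0.042 0.88 | side 0.03 -0.02 0.029 0.97 | 
top -0.06 -0.125 0.112 0.73 | top -0.06 -0.11 0.107 0.77 | top -0.06 -0.095 0.094 0.78 | top -0.06 -0.08 0.082 0.8 | top -0.06 -0.065 0.069 0.82 | top -0.06 -0.05 0.056 0.84 | top -0.06 -0.035 0.043 0.89 | top -0.06 -0.02 0.03 0.98 | 
top 0.03 -0.125 0.112 0.73 | top 0.03 -0.11 0.105 0.76 | top 0.03 -0.095 0.093 0.77 | top 0.03 -0.08 0.08 0.79 | top 0.03 -0.065 0.067 0.8 | top 0.03 -0.05 0.056 0.84 | top 0.03 -0.035 0.042 0.88 | top 0.03 -0.02 0.029 0.97 |
```

View pics/side1.png

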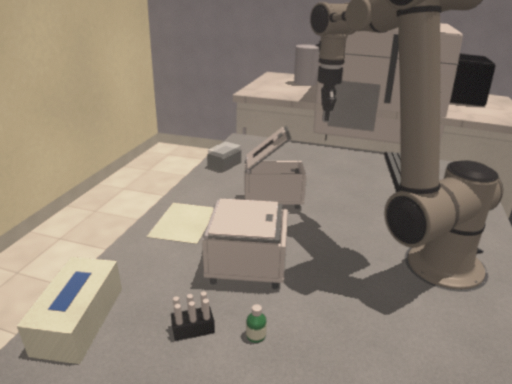

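The lid stands ajar: its slope gives about 0.7 rad, with the lip near (285,132) in the side view, and the fingers are clear of it. Now I'll turn the tool level, go under the lip and push along the arc.

Run:
```python
from h import *
p,q=push(.7,0,gap=.02)
try:
    r.reach(p-.17*X+.03*Z,q)
    r.move_straight(p-.12*X,q)
    f0=r.read_state()["contact_force"]
    print("in",r.move_straight(p,q,speed=.1,max_force=8))
    for th in np.arange(.7,1.21,.1):
        p,q=push(th,0); hit=r.move_straight(p,q,speed=.07,max_force=20)
        s=r.read_state();f=s["contact_force"]-f0;print(round(th,2),hit,s["time_s"],"fx %.1f fz %.1f fy %.1f"%(f@X,f[2],f@Y),np.linalg.norm(s["eef_pos"]-p).round(4))
        if hit:break
except r.PlanningError as e: print("PE",e)
p,_=optics.get_image("side");cv2.imwrite("pics/push1.png",cv2.resize(p[80:240,180:400,::-1],None,fx=3,fy=3))
```

```text
in False
0.7 False 9.4083 fx 0.1 fz 0.5 fy 0.3 0.0004
0.8 False 9.7833 fx 0.7 fz 0.3 fy 0.1 0.0004
0.9 False 10.1583 fx 1.2 fz -0.1 fy 0.1 0.0005
1.0 False 10.5333 fx 0.3 fz -0.0 fy -0.5 0.0005
1.1 False 10.9083 fx 0.5 fz 0.9 fy 0.6 0.0005
1.2 False 11.2833 fx 0.9 fz -0.5 fy 0.3 0.0006
```

View pics/push1.png

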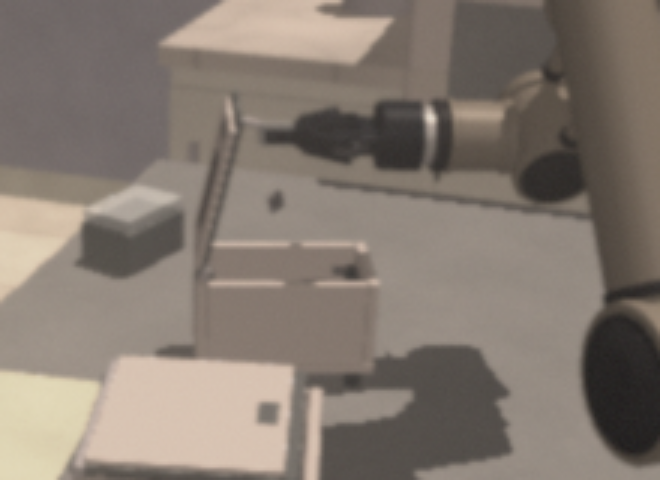

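The lid is up to roughly 1.2 to 1.3 rad, with the fingertip under its lip at about (240,122) in the zoom. I'll continue the arc and then back off.

Run:
```python
from h import *
f0=r.read_state()["contact_force"]
for th in (1.3,1.4,1.5,1.6,1.64):
    p,q=push(th,0); hit=r.move_straight(p,q,speed=.07,max_force=20)
    s=r.read_state();f=s["contact_force"]-f0;print(th,hit,s["time_s"],"fx %.1f fz %.1f"%(f@X,f[2]))
    if hit:break
r.hold(.3)
for n in("side","top"):
    p,d=optics.get_image(n);C=cloud(n,d).reshape(-1,3)-H; lx,ly,lz=C@X,C@Y,C[:,2]
    m=(abs(ly)<.055)&(abs(ly)>.03)&(lz>.03)&(lz<.2)&(abs(lx)<.06)
    if m.sum()>20: print(n,m.sum(),"slope dx/dz",np.polyfit(lz[m],lx[m],1))
    cv2.imwrite(f"pics/{n}2.png",cv2.resize(p[80:240,180:400,::-1],None,fx=3,fy=3))
```

```text
1.3 False 11.7083 fx 1.8 fz -0.2
1.4 False 12.0833 fx 0.9 fz 0.4
1.5 False 12.4583 fx 1.3 fz 0.9
1.6 True 12.7583 fx -21.3 fz 4.5
side 92 slope dx/dz [-0.24966144  0.02626078]
top 519 slope dx/dz [0.04000311 0.00932708]
```

View pics/side2.png

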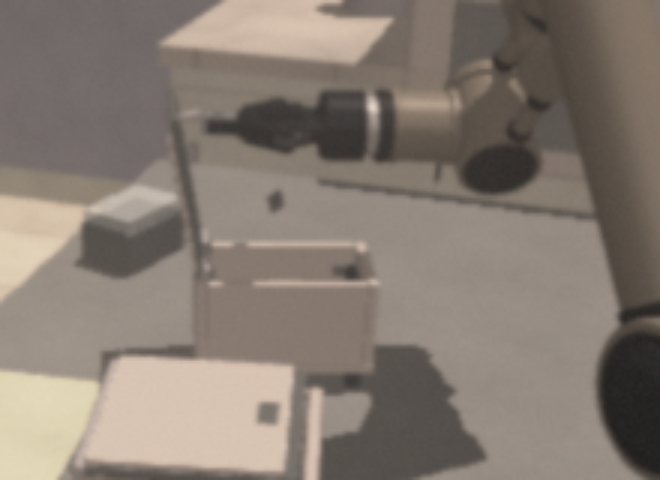

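The lid now leans slightly back, with its top at about (175,110) in the zoom. The push met 21 N, probably the lid's stop. I'll back off and check.

Run:
```python
from h import *
s=r.read_state(); r.move_straight(s["eef_pos"]-.15*X,None,speed=.12)
r.hold(.5);s=r.read_state();print(s["time_s"],s["contact_force"])
for n in("side","top"):
    p,d=optics.get_image(n);C=cloud(n,d).reshape(-1,3);z0=np.load(n+"0.npz");C0=cloud(n,z0["d"]).reshape(-1,3)
    P=C-H; lx,ly,lz=P@X,P@Y,P[:,2]
    m=(abs(ly)<.055)&(lz>.03)&(lz<.2)&(lx>-.05)&(lx<.07)
    if m.sum()>20:
        for a in np.arange(.03,.19,.02):
            k=m&(abs(lz-a)<.01)
            if k.sum(): print(n,a.round(2),k.sum(),np.percentile(lx[k],[5,50,95]).round(3))
    cv2.imwrite(f"pics/{n}3.png",p[:,:,::-1])
    for nm,lo,hi in(("rack",(.5,.37),(.65,.5)),("vial",(.4,.37),(.48,.45)),("mouse",(.49,-.49),(.64,-.38)),("wide",(.4,.05),(.67,.31))):
        o=[]
        for D in(C0,C):
            k=(D[:,:2]>lo).all(1)&(D[:,:2]<hi).all(1)&(D[:,2]>.015); o.append((D[k].mean(0).round(3),D[k][:,2].max().round(3),k.sum()) if k.any() else None)
        print(n,nm,o)
```

```text
15.0667 [-0.0332397  -0.09292225 -0.2801516 ]
side 0.03 8 [0.004 0.005 0.012]
side 0.05 15 [0.005 0.008 0.018]
side 0.07 10 [0.011 0.011 0.017]
side 0.09 8 [0.014 0.015 0.015]
side 0.11 13 [0.018 0.018 0.028]
side 0.13 12 [0.021 0.021 0.031]
side 0.15 28 [0.007 0.025 0.037]
side 0.17 45 [0.006 0.031 0.037]
side rack [(array([0.572, 0.448, 0.051]), np.float64(0.094), np.int64(1299)), (array([0.572, 0.448, 0.051]), np.float64(0.093), np.int64(1307))]
side vial [(array([0.434, 0.424, 0.052]), np.float64(0.088), np.int64(568)), (array([0.434, 0.424, 0.052]), np.float64(0.089), np.int64(567))]
side mouse [None, None]
side wide [(array([0.521, 0.233, 0.122]), np.float64(0.167), np.int64(6371)), (array([0.52 , 0.233, 0.122]), np.float64(0.166), np.int64(6382))]
top 0.03 64 [0.003 0.005 0.006]
top 0.05 127 [0.005 0.007 0.01 ]
top 0.07 134 [0.009 0.011 0.014]
top 0.09 141 [0.012 0.015 0.017]
top 0.11 128 [0.016 0.018 0.021]
top 0.13 138 [0.02  0.022 0.024]
top 0.15 182 [0.014 0.026 0.028]
top 0.17 233 [0.009 0.03  0.035]
top rack [(array([0.573, 0.429, 0.055]), np.float64(0.094), np.int64(578)), (array([0.573, 0.429, 0.054]), np.float64(0.094), np.int64(577))]
top vial [(array([0.438, 0.403, 0.057]), np.float64(0.09), np.int64(220)), (array([0.438, 0.403, 0.057]), np.float64(0.089), np.int64(223))]
top mouse [(array([ 0.561, -0.43 ,  0.029]), np.float64(0.039), np.int64(603)), (array([ 0.561, -0.43 ,  0.029]), np.float64(0.042), np.int64(607))]
top wide [(array([0.523, 0.175, 0.153]), np.float64(0.168), np.int64(5103)), (array([0.523, 0.175, 0.153]), np.float64(0.169), np.int64(5115))]
```

View pics/side3.png

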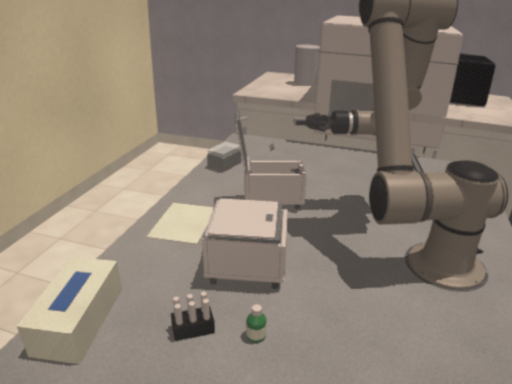

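View pics/top3.png

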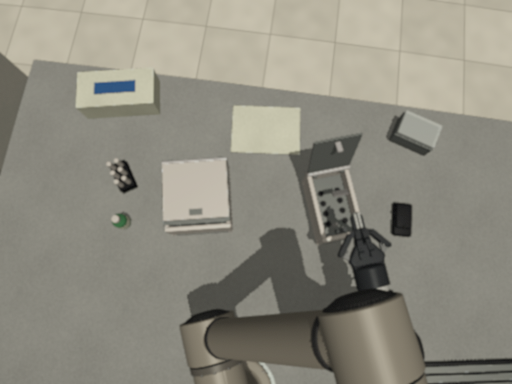

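The lid stands at about 1.75 rad, leaning back at its stop; its top is near (240,120) in the side view. The fingers are clear of it near (297,121). The wide lid and the bystanders haven't moved, so I'll hand in.

```bash
python3 -c "
from h import *
r.finish_job();print(r.read_state()['time_s'])"
```

```text
the job is handed in; nothing more can be done
the job is handed in; nothing more can be done
```

The narrow module is open and the job is handed in; the simulator reports no verdict.

- **Press:** with closed fingertips on the touch pad, I pressed the lid down 8 mm (about 7 N).
- **Ajar:** I then moved off it. The spring raised the lid to about 0.7 rad with the fingers clear.
- **Push open:** with the tool level under the lip, I pushed the lid up along its arc, then backed off 150 mm.

In the last check, at about 15 s, both cameras' depth put the lid at about 1.75 rad, leaning back at its stop. The force on the tool was near zero. The top camera showed the wide module, rack, vial and mouse unmoved to about 1 mm, and the side camera agreed except for the mouse, which it doesn't see.

The push stopped early at about 21 N, with the fingertip's planned position equal to only 1.5 to 1.6 rad. The lid had already reached its stop, probably because the fingers met the small knob visible on the underside of the lid.

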